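Thread check of two sample bottles

TASK

Two square white bottles stand in the check rack, each with a round steel thread gauge started on its neck. Turn each gauge clockwise as far as it will go. Stand the bottle whose gauge goes fully home upright in the steel tray, gauge still on, and leave the one whose gauge stops short standing in its nest.

Things in the scene. Friction and masses are not known exactly. Their poses are not given: they have to be found in the camera images.
- bottle_1: White square bottle, 54 x 54 mm, shoulder 50 mm high, about 0.17 kg, loose in a square nest. Origin: centre of underside; z up; -x side to the rack's front. Neck collar 48 mm across, top 66 mm above origin, with a small tab to -x, 31.5 mm from the axis. On the neck a round knurled steel gauge, 48 mm across, 30 mm high, coaxial; it cannot come off and the bottle may be carried by it.
- bottle_2: Same as bottle_1; either may be in either nest. The nests are 160 mm apart on one fixed aluminium rack: floor 6 mm above the worktop, walls to 24 mm, 2 mm clearance per side, so they keep a bottle from turning; lift 30 mm or more straight up to clear. One of the two bottles has a bad thread: its gauge stops dead at about 0.6 rad, 4 mm above the collar.
- gauge_1 (a joint): Turn of bottle_1's gauge, rad, growing clockwise from above. 0: just started, gauge underside 74 and top 104 mm above the bottle's origin; sinks 6.2 mm per rad. 1.3: fully home, on the collar, top at 96 mm, dark rib on top points at the collar's tab. Friction 0.08 N m; stays where left. Jammed, it slips in the fingers if turned on.
- gauge_2 (a joint): Turn of bottle_2's gauge, rad, growing clockwise from above. 0: just started, gauge underside 74 and top 104 mm above the bottle's origin; sinks 6.2 mm per rad. 1.3: fully home, on the collar, top at 96 mm, dark rib on top points at the collar's tab. Friction 0.08 N m; stays where left. Jammed, it slips in the fingers if turned on.
- tray: fixed flat stainless tray, 160 (its x) x 200 (its y) x 22 mm high, walls and floor 3 mm; origin: centre of its underside, on the worktop; z up.

How it is judged:
At the end, for the whole second after the job is handed in: One bottle, gauge home (over 1.12 rad), stands upright (10 deg) at rest on the tray floor (centre within 60 mm in tray x, 80 mm in y; underside under 12 mm up); the other, gauge stopped short (0.5 to 0.8 rad), stands upright and at rest in its nest, within 15 mm of its start (((value of joint gauge_1 above 1.12 rad and value of joint gauge_2 between 0.5 and 0.8 rad and x of bottle_1 in the frame of tray between -0.06 and 0.06 m and y of bottle_1 in the frame of tray between -0.08 and 0.08 m and z of bottle_1 in the frame of tray below 0.012 m and angle between each of bottle_1, bottle_2's own z axis and vertical below 0.17 rad and linear speed of each of bottle_1, bottle_2 below 0.02 m/s and distance of bottle_2 from where it was at the start of the episode below 0.015 m) or (value of joint gauge_2 above 1.12 rad and value of joint gauge_1 between 0.5 and 0.8 rad and x of bottle_2 in the frame of tray between -0.06 and 0.06 m and y of bottle_2 in the frame of tray between -0.08 and 0.08 m and z of bottle_2 in the frame of tray below 0.012 m and angle between each of bottle_2, bottle_1's own z axis and vertical below 0.17 rad and linear speed of each of bottle_2, bottle_1 below 0.02 m/s and distance of bottle_1 from where it was at the start of the episode below 0.015 m))); the robot touches nothing.
It also fails if it takes over 54 s, if anything falls off the work surface, if the arm or the gripper's body presses on something with over 40 N, if the wrist force passes 120 N, or if a joint passes its speed limit or range.

ROBOT

A 6-joint arm with a two-finger parallel gripper is mounted at the origin on a cart in front of the work surface, level with it; the furniture and walls round the work are solid. World frame = base frame: x ahead of the robot, y to its left, z up, the work surface at z = 0. Lengths are in m, angles in rad, forces in N, time in s.
With the tool pointing down it reaches from about 0.3 to 0.775 m from the base axis. Payload 14.6 kg.
Tool frame: the origin (TCP) lies at the very end of the fingers, on their centre line; the grasp point (between the pads) lies 19 mm behind it; x points along the fingers, z is the direction in which the jaws open and shut, and the axes are right-handed (so a half turn about x gives the same grasp; the last joint's range is limited). The gripper opens to 94 mm and grips with 3 to 60 N. Pads are 16 mm wide; open, the fingers measure 119 mm over their backs; the gripper's body (75 mm by 177 mm) begins 78 mm behind the grasp point.
Start: joints at [-1.383, 0.3, 1.521, -0, 1.321, -0.067], TCP at [0.139, -0.532, 0.205] pointing down, gripper open.
Joint ranges: [-3.03, 3.03], [-0.79, 2.21], [0.23, 2.52], [-1.04, 4.18], [0, 3.07], [-2.55, 2.55]. Speed limits (rad/s): [2.22, 2.22, 2.57, 3.14, 3.14, 3.14].

INTERFACE

Orientations are given as [roll, pitch, yaw] about the fixed x, y, z axes, in that order (R = Rz(yaw) Ry(pitch) Rx(roll)).
In Python, from station import ctrl gives the robot as it stands. The module is installed in compiled form; this text tells all that it offers.
- The arm moves only by the tool servo_tool, never from a script. Its argument "motion" is one flat list of numbers, 4 for each row, row after row: the shift along the tool's x, y, z in mm, then the turn about the tool's x in degrees. In form: [dx, dy, dz, roll, dx, dy, dz, roll, ...]. A call has 1 to 20 rows; each row is the pose to reach, as a shift and turn from the pose commanded when the call began, along the tool's axes at that moment; what a row does not reach only later rows make up. A row lasts 1/8 s, in which the tool goes at most 62.5 mm and 10.7 degrees, less where a joint would pass 70% of its speed; a pose out of reach is approached as far as the arm can. A call with a gripper value outside its range is refused whole. "gripper" is the opening, from 0 (shut) to 1 (fully open), set as the call begins (left out, the last holds). The fingers move at their own pace and stop on an object; "force" is the grip in N (left out, the last holds). Time passes only in rows, so rows that repeat a pose let the fingers close. It gives the time, the measured TCP pose, the force and the opening at its end, in the units of the state.
- ctrl.get_obs(): the state, without advancing time (a new reading comes with each control period).
- ctrl.camera(name): name is "scene" or "top" or "wrist"; returns a dict with "color" (420x560x3 uint8, red, green, blue), "z_map" (420x560 float32, m along the optical axis (not along the pixel's ray), 0 where there is no reading), "fx", "fy", "cx", "cy" (pixels), "rvec" (rotation vector, rad) and "tvec" (3), from world to camera coordinates, as OpenCV has them. Camera axes: x right, y down, z forward; pixel columns grow to the right and rows downward; lengths in m; the calibration is good to about 2 mm. A picture is of the moment at which its call begins.
- ctrl.hand_in(): hands the job in, once; it reports no verdict.
The state is a dict: "time_s": time; "qpos": joint angles; "joint_vel": joint speeds; "tau": joint torques, N m; "ee_pos": TCP position; "eef_rot": TCP orientation; "force": force on the tool from outside, world axes, zero at the start; "moment": the same for the moment, N m; "grip_width": finger opening in m.
Only numpy, scipy, OpenCV 4.12 (cv2) and the standard library are available. Lean on these libraries where they do the work, as an engineer would, in place of code of your own. Each camera call takes 0.05 s, during which the arm holds its last target.

## Working session

There is one attempt and no reset: what is moved stays moved. The work goes in short steps, Python scripts to look and compute and a tool call to move; the robot and the scene stay as the last step left them, time stands still between calls to the robot, and variables do not carry over. Pictures are saved under pics/ and viewed, and the job is handed in when it is done.

Besides the shell and the picture viewer there is one more tool, called in YAML: its name, and indented under it one key for each argument. servo_tool: Moves the arm, as the interface text tells. Its arguments: {"type":"object","properties":{"motion":{"type":"array","items":{"type":"number"}},"gripper":{"type":"number"},"force":{"type":"number"}},"required":["motion"]}

```bash
mkdir -p pics; cat > h.py <<'E'
import numpy as np, cv2
from station import ctrl
def cam(n,save=None):
    c=ctrl.camera(n)
    if save: cv2.imwrite('pics/'+save,c['color'][:,:,::-1])
    R,_=cv2.Rodrigues(np.array(c['rvec'],float)); c['R']=R; c['t']=np.array(c['tvec'],float).reshape(3)
    return c
def cloud(c):
    z=c['z_map'];v,u=np.mgrid[:z.shape[0],:z.shape[1]]
    P=np.stack([(u-c['cx'])/c['fx']*z,(v-c['cy'])/c['fy']*z,z],-1)
    return (P-c['t'])@c['R']
def plane(c,u,v,h):
    d=c['R'].T@np.array([(u-c['cx'])/c['fx'],(v-c['cy'])/c['fy'],1]);o=-c['R'].T@c['t']
    return o+d*(h-o[2])/d[2]
E
python3 - <<'E'
from h import *
for n in ['scene','top','wrist']:
    c=cam(n,n+'0.png'); print(n,c['fx'],-c['R'].T@c['t'])
o=ctrl.get_obs();print(o)
E
```

```text
scene 493.08693618472824 [-0.08001107  0.74109114  0.51290092]
top 464.0259824483929 [0.39604221 0.0254369  1.0745468 ]
wrist 344.78683221469066 [ 0.21378494 -0.51313631  0.3830086 ]
{'time_s': 0.15, 'qpos': array([-1.38258478e+00,  3.00333069e-01,  1.52145185e+00, -3.73848739e-06,
        1.32067968e+00, -6.65649615e-02]), 'joint_vel': array([ 0.0013597 , -0.00240693, -0.00139306,  0.0010163 ,  0.00079669,
       -0.00054399]), 'tau': array([ 6.58702338e-04, -5.31956041e+01, -3.52820599e+01,  7.08440831e-02,
        2.36540660e-02, -6.55553981e-05]), 'ee_pos': array([ 0.13859316, -0.53204388,  0.20501671]), 'eef_rot': array([3.07918085, 1.56992437, 1.76316196]), 'force': array([1.003956  , 0.26623321, 0.80054848]), 'moment': array([-0.00535442, -0.04169052,  0.03618304]), 'grip_width': 0.09405801896147645}
```

View pics/scene0.png

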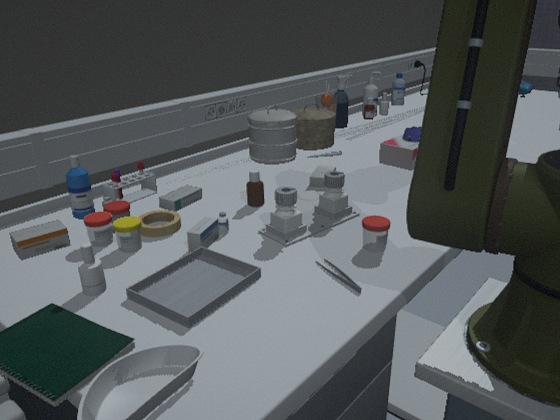

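View pics/top0.png

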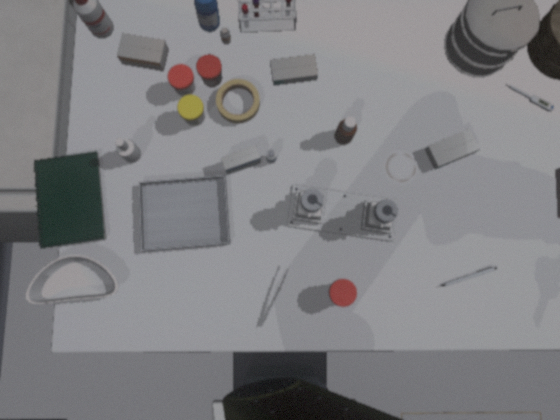

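View pics/wrist0.png

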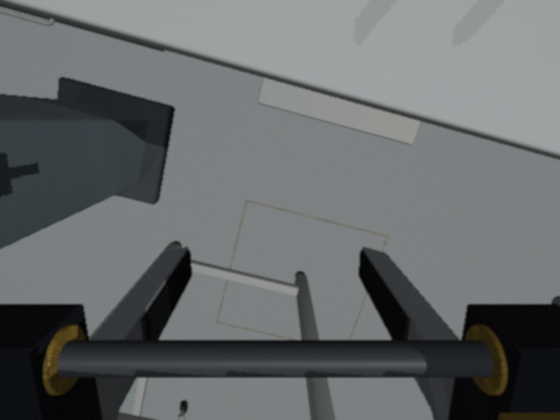

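The top view shows the bottles in the rack at about (311,200) and (384,210), and the tray centred at about (183,213). The scene view shows gauges at (285,195) and (335,180). Next I'll measure them from depth.

```bash
python3 - <<'E'
from h import *
c=cam('top'); P=cloud(c)
for (u,v) in [(311,200),(384,210)]:
    w=P[v-30:v+30,u-30:u+30].reshape(-1,3)
    zt=w[(w[:,2]>.09)&(w[:,2]<.14)]
    print('n',len(zt),np.median(zt[:,2]),zt[:,:2].min(0),zt[:,:2].max(0),(zt[:,:2].min(0)+zt[:,:2].max(0))/2)
    s=w[(w[:,2]>.045)&(w[:,2]<.065)];
    (cx,sz,a)=cv2.minAreaRect((s[:,:2]*1000).astype(np.float32));print('shoulder',cx,sz,a,np.median(s[:,2]))
# rack
w=P[170:260,265:420].reshape(-1,3)
for lo,hi in [(.018,.03),(.003,.012)]:
    s=w[(w[:,2]>lo)&(w[:,2]<hi)];print('rack',lo,len(s),cv2.minAreaRect((s[:,:2]*1000).astype(np.float32)))
w=P[160:265,120:245].reshape(-1,3)
s=w[(w[:,2]>.012)&(w[:,2]<.03)];print('tray',len(s),cv2.minAreaRect((s[:,:2]*1000).astype(np.float32)))
im=c['color'][150:265,265:425,::-1];cv2.imwrite('pics/topz.png',cv2.resize(im,None,fx=5,fy=5,interpolation=cv2.INTER_CUBIC))
s=cam('scene');im=s['color'][150:250,250:390,::-1];cv2.imwrite('pics/scz.png',cv2.resize(im,None,fx=5.6,fy=5.6,interpolation=cv2.INTER_CUBIC))
# obstacles height along
print('max z in workspace near', [ (round(P[v,u,0],2),round(P[v,u,1],2),round(P[v,u,2],3)) for u,v in [(345,130),(342,292),(452,148),(240,155),(270,157),(275,295)]])
E
```

```text
n 435 0.10954560502058372 [ 0.55456591 -0.07880484] [ 0.60200507 -0.03008543] [ 0.57828549 -0.05444513]
shoulder (577.4266357421875, -54.51939392089844) (54.0905647277832, 51.574249267578125) 81.19987487792969 0.05619572392745648
n 452 0.1090822077981342 [ 0.53099065 -0.23793299] [ 0.5783809  -0.18781688] [ 0.55468577 -0.21287493]
shoulder (554.7627563476562, -212.7956085205078) (55.32554244995117, 53.774681091308594) 80.63030242919922 0.05606178016524308
rack 0.018 418 ((566.747802734375, -133.71640014648438), (227.91529846191406, 68.48011016845703), 81.51932525634766)
rack 0.003 3685 ((564.5579223632812, -136.07167053222656), (211.46499633789062, 365.6258239746094), 0.04495086520910263)
tray 703 ((577.921142578125, 241.56387329101562), (279.2711486816406, 212.1126251220703), 86.05155181884766)
max z in workspace near [(np.float64(0.75), np.float64(-0.14), np.float64(0.069)), (np.float64(0.39), np.float64(-0.12), np.float64(0.065)), (np.float64(0.72), np.float64(-0.39), np.float64(0.032)), (np.float64(0.69), np.float64(0.1), np.float64(0.055)), (np.float64(0.69), np.float64(0.03), np.float64(0.041)), (np.float64(0.38), np.float64(0.02), np.float64(-0.001))]
```

View pics/topz.png

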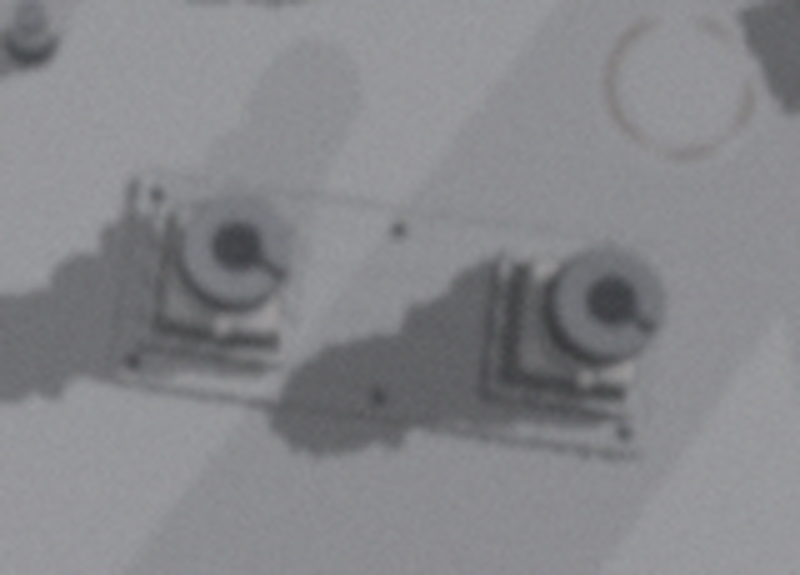

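View pics/scz.png

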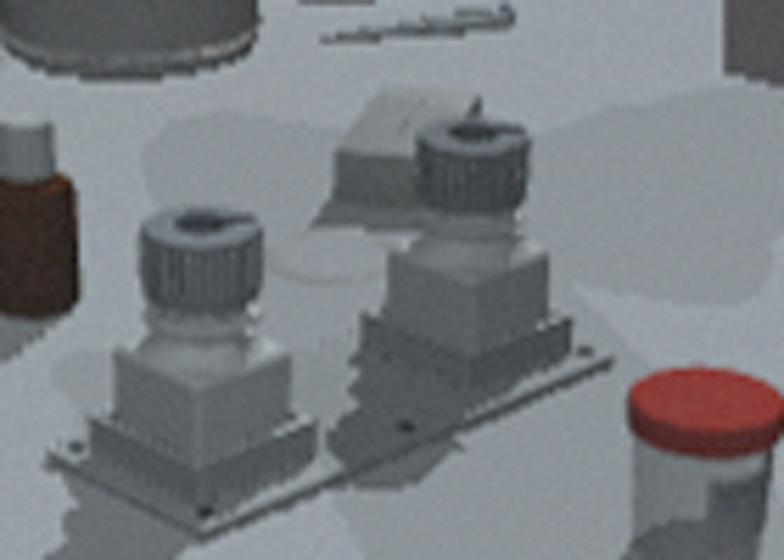

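```bash
python3 - <<'E'
from h import *
from scipy.spatial.transform import Rotation as R
c=cam('top'); P=cloud(c)
m=((P[...,2]>.012)&(P[...,2]<.03)).astype(np.uint8); m[:,:128]=0;m[:,236:]=0;m[:168]=0;m[260:]=0
n,l,st,_=cv2.connectedComponentsWithStats(m,connectivity=8)
for i in range(1,n):
    if st[i,4]>15: q=P[l==i];print(st[i],cv2.minAreaRect((q[:,:2]*1000).astype(np.float32)))
hsv=cv2.cvtColor(c['color'],cv2.COLOR_RGB2GRAY);
print('floor z',np.median(P[200:225,170:200,2]), 'cast',plane(c,183,213,.003))
# rib: dark pixels relative to gauge centre on top plane
for (u,v),ct in zip([(311,200),(384,210)],[(.5783,-.0544),(.5547,-.2129)]):
    pts=[]
    for y in range(v-14,v+15):
        for x in range(u-14,u+15):
            p=plane(c,x,y,.11)[:2]-ct; r=np.hypot(*p)
            if .0135<r<.021: pts.append((hsv[y,x],np.degrees(np.arctan2(p[1],p[0])),r))
    pts.sort();print([(int(a),round(b),round(r,3)) for a,b,r in pts[:7]])
M=R.from_euler('xyz',ctrl.get_obs()['eef_rot']).as_matrix();print(M.round(3))
E
```

```text
[226 169  10   5  20] ((662.0648803710938, 126.05926513671875), (1.8738549947738647, 21.89286231994629), 22.4742488861084)
[139 176  91  76 628] ((564.9921264648438, 233.38731384277344), (160.90884399414062, 200.58631896972656), 4.696505546569824)
floor z 0.004651918437888042 cast [0.56681888 0.23770437 0.003     ]
[(87, -118, np.float64(0.02)), (91, -119, np.float64(0.015)), (93, -122, np.float64(0.018)), (93, -111, np.float64(0.014)), (94, -115, np.float64(0.017)), (96, -124, np.float64(0.021)), (97, -126, np.float64(0.016))]
[(84, -120, np.float64(0.015)), (86, -122, np.float64(0.018)), (87, -126, np.float64(0.016)), (90, -116, np.float64(0.017)), (91, -112, np.float64(0.014)), (94, -119, np.float64(0.019)), (97, -128, np.float64(0.019))]
[[-0.     0.968  0.252]
 [ 0.     0.252 -0.968]
 [-1.     0.    -0.   ]]
```

servo_tool:
  motion: [0,40,-17,-4,0,80,-34,-8,0,125,-53,-12,0,170,-72,-16,5,215,-91,-20,10,260,-110,-24,15,305,-129,-27,20,350,-148,-30,25,395,-167,-32,30,435,-184,-34,35,465,-197,-35,40,483,-204,-35,40,483,-204,-35,40,483,-204,-35]
  gripper: 1
  force: 20

```text
time_s: 2.05
ee_pos: [0.554, -0.2139, 0.1656]
eef_rot: [-1.206, 1.571, -1.912]
force: [-0.2, 0.7, 0.4]
grip_width: 0.0941
```

```bash
python3 - <<'E'
from h import *
from scipy.spatial.transform import Rotation as R
c=cam('wrist','wrist1.png');P=cloud(c)
o=ctrl.get_obs();print(o['time_s'],o['qpos'].round(3),o['ee_pos'].round(4))
print(R.from_euler('xyz',o['eef_rot']).as_matrix().round(3))
s=P.reshape(-1,3);ct=np.array([.5547,-.2129]);
s=s[(np.hypot(*(s[:,:2]-ct).T)<.04)&(s[:,2]>.095)&(s[:,2]<.125)]
print(len(s),np.median(s[:,2]) if len(s) else 0,(s.min(0)+s.max(0))/2,s.max(0)-s.min(0))
E
```

```text
2.1 [-0.43   0.43   1.438 -0.     1.273  0.276] [ 0.554  -0.214   0.1658]
[[ 0.     0.649  0.761]
 [-0.     0.761 -0.649]
 [-1.    -0.     0.   ]]
3497 0.10759345691315565 [ 0.55718734 -0.21600822  0.10307658] [0.04928117 0.04928844 0.0160321 ]
```

View pics/wrist1.png

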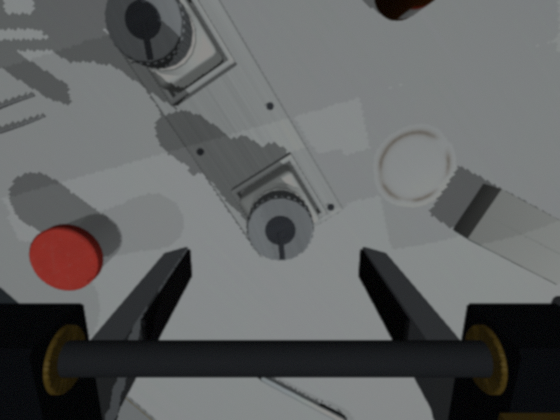

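The wrist view shows the gauge at (281,225), centred between the fingers, and the two cameras agree to about 3 mm. I'll descend and grip.

servo_tool:
  motion: [15,1,2,0,35,1,2,0,55,1,2,0,72,1,2,0,82,1,2,0,82,1,2,0,82,1,2,0]

```text
time_s: 2.98
ee_pos: [0.5571, -0.2138, 0.0841]
eef_rot: [0.294, 1.57, -0.411]
force: [0.6, 0.1, -1.2]
grip_width: 0.0942
```

servo_tool:
  motion: [0,0,0,0,0,0,0,0,0,0,0,0,0,0,0,0,0,0,0,0,0,0,0,0,0,0,0,0,0,0,0,0]
  gripper: 0
  force: 20

```text
time_s: 3.98
ee_pos: [0.5568, -0.2137, 0.0835]
eef_rot: [0.159, 1.571, -0.547]
force: [0.1, -1.9, 0.3]
grip_width: 0.0477
```

servo_tool:
  motion: [0.4,0,0,4,0.9,0,0,8,1.3,0,0,12,1.7,0,0,16,2.2,0,0,20,2.6,0,0,24,3.0,0,0,28,3.0,0,0,28,3.0,0,0,28]

```text
time_s: 5.1
ee_pos: [0.5569, -0.2138, 0.0807]
eef_rot: [0.574, 1.57, -0.618]
force: [1.0, -2.4, 2.7]
grip_width: 0.0477
```

```bash
python3 -c "
from h import *
o=ctrl.get_obs();print(o['qpos'].round(3),o['force'].round(2),o['moment'].round(3),o['tau'].round(3))"
```

```text
[-0.428  0.527  1.507 -0.     1.107  0.765] [ 0.96 -2.41  2.68] [-0.491 -0.259 -0.077] [ 9.7000e-01 -6.0517e+01 -2.9891e+01  4.7600e-01  5.3900e-01  4.8000e-02]
```

servo_tool:
  motion: [0.4,0,0,4,0.8,0,0,8,1.2,0,0,12,1.6,0,0,16,1.6,0,0,16,1.6,0,0,16]

```text
time_s: 5.85
ee_pos: [0.5569, -0.2136, 0.079]
eef_rot: [1.175, 1.57, -0.296]
force: [2.0, -2.3, 3.0]
grip_width: 0.0475
```

```bash
python3 -c "
from h import *
cam('wrist','w2.png')
o=ctrl.get_obs();print(o['qpos'].round(3),o['force'].round(2),o['moment'].round(3),o['tau'].round(3))"
```

```text
[-0.428  0.529  1.509 -0.     1.104  1.044] [ 0.76 -2.84  2.32] [-0.508 -0.3    0.048] [ 1.0010e+00 -6.0291e+01 -2.9496e+01  4.6800e-01  6.3700e-01 -5.0000e-03]
```

View pics/w2.png

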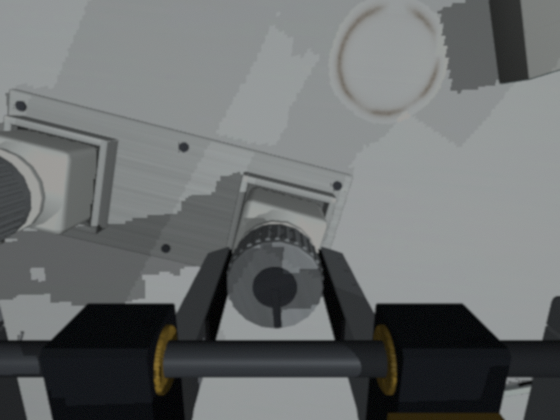

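servo_tool:
  motion: [0.4,0,0,4,0.8,0,0,8,1.2,0,0,12,1.6,0,0,16,2.0,0,0,20,2.0,0,0,20]

```text
time_s: 6.65
ee_pos: [0.5569, -0.2138, 0.077]
eef_rot: [1.002, 1.57, -0.819]
force: [1.4, -3.2, 3.5]
grip_width: 0.0477
```

```bash
python3 -c "
from h import *
cam('wrist','w3.png')
o=ctrl.get_obs();print(o['qpos'].round(3),o['force'].round(2),o['moment'].round(3),o['tau'].round(3))"
```

```text
[-0.428  0.531  1.51  -0.     1.1    1.392] [ 1.59 -2.63  1.89] [-0.674 -0.403  0.086] [  1.228 -60.259 -29.134   0.594   0.771   0.345]
```

View pics/w3.png

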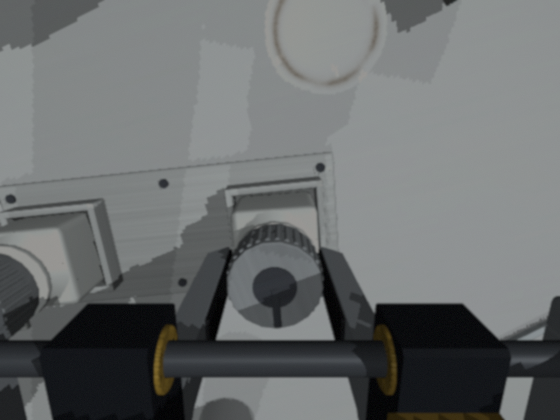

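The rib has not moved relative to the fingers (278,315), so nothing has slipped over 64°. I'll carry on.

servo_tool:
  motion: [0.4,0,0,4,0.8,0,0,8,1.1,0,0,12,1.1,0,0,16,1.1,0,0,20,1.1,0,0,23,1.1,0,0,23,1.1,0,0,23]

```text
time_s: 7.7
ee_pos: [0.556, -0.2137, 0.0758]
eef_rot: [-0.986, 1.569, 3.077]
force: [-4.7, -2.5, 7.1]
grip_width: 0.0476
```

```bash
python3 -c "
from h import *
cam('wrist','w4.png')
o=ctrl.get_obs();print(o['qpos'].round(3),o['force'].round(2),o['moment'].round(3),o['tau'].round(3))"
```

```text
[-4.280e-01  5.320e-01  1.511e+00 -1.000e-03  1.100e+00  1.793e+00] [-4.73 -4.33  6.68] [-0.638  1.007  0.31 ] [  2.329 -58.768 -30.758   1.369  -0.931   0.346]
```

View pics/w4.png

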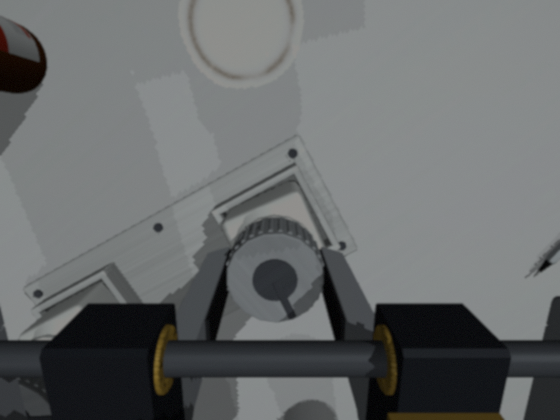

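The gauge is home. The reaction moment is now 0.31 N m, and the rib only slipped at the end of the turn, to (290,315). I'll lift the bottle straight up.

servo_tool:
  motion: [0,0,0,0,0,0,0,0,-5,0,0,0,-12,0,0,0,-22,0,0,0,-34,0,0,0,-48,0,0,0,-65,0,0,0,-85,0,0,0,-105,0,0,0,-125,0,0,0,-145,0,0,0,-157,0,0,0,-160,0,0,0,-160,0,0,0]
  force: 40

```text
time_s: 9.62
ee_pos: [0.5567, -0.2136, 0.2354]
eef_rot: [-1.391, 1.57, 2.668]
force: [0.9, -0.6, -2.7]
grip_width: 0.0473
```

```bash
python3 - <<'E'
from h import *
from scipy.spatial.transform import Rotation as R
c=cam('scene','s5.png');im=c['color'][90:260,200:420,::-1];cv2.imwrite('pics/s5.png',cv2.resize(im,None,fx=3,fy=3))
o=ctrl.get_obs();M=R.from_euler('xyz',o['eef_rot']).as_matrix();print(o['qpos'].round(3),o['force'].round(2),M.round(3));print('shift to tray',(M.T@(np.array([.565,.2334,o['ee_pos'][2]])-o['ee_pos'])*1000).round(1))
E
```

```text
[-0.428  0.385  1.339  0.     1.419  1.796] [-0.02  0.49 -2.81] [[-0.001  0.794 -0.607]
 [ 0.    -0.607 -0.794]
 [-1.    -0.001  0.   ]]
shift to tray [ 2.000e-01 -2.648e+02 -3.601e+02]
```

View pics/s5.png

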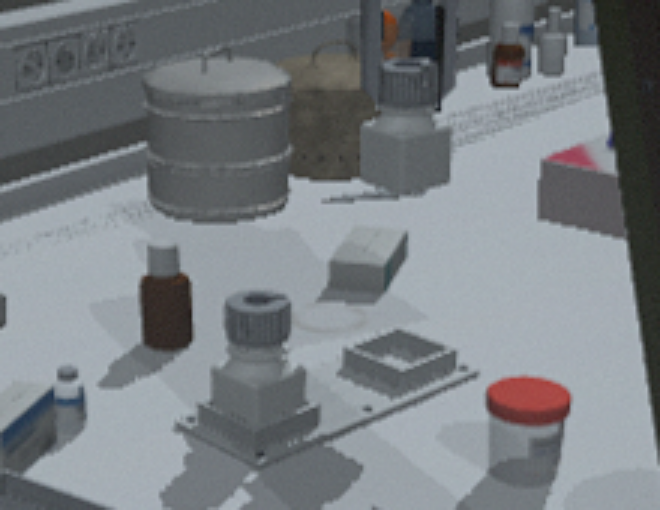

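The bottle hangs upright with its gauge flush on the collar at (405,85), and its nest is empty. Next I'll carry it to the tray.

servo_tool:
  motion: [0,-8,-11,-1,0,-22,-30,-3,0,-42,-57,-7,0,-64,-87,-11,0,-88,-120,-16,0,-112,-152,-21,0,-136,-185,-26,0,-160,-218,-31,0,-184,-250,-36,0,-206,-280,-41,0,-226,-307,-46,0,-243,-330,-50,0,-256,-348,-53,0,-263,-358,-55,0,-265,-360,-55,0,-265,-360,-55,0,-265,-360,-55,0,-265,-360,-55]

```text
time_s: 11.92
ee_pos: [0.565, 0.2328, 0.2358]
eef_rot: [1.375, 1.571, 0.11]
force: [-0.4, 0.7, -2.3]
grip_width: 0.0475
```

```bash
python3 - <<'E'
from h import *
c=cam('scene','s6.png');cam('top','t6.png')
o=ctrl.get_obs();print(o['qpos'].round(3),o['ee_pos'].round(4),o['force'].round(2),o['grip_width'])
E
```

```text
[ 0.331  0.419  1.291 -0.     1.432  1.595] [0.565  0.233  0.2358] [ 0.41  0.02 -2.95] 0.04742929728904667
```

View pics/s6.png

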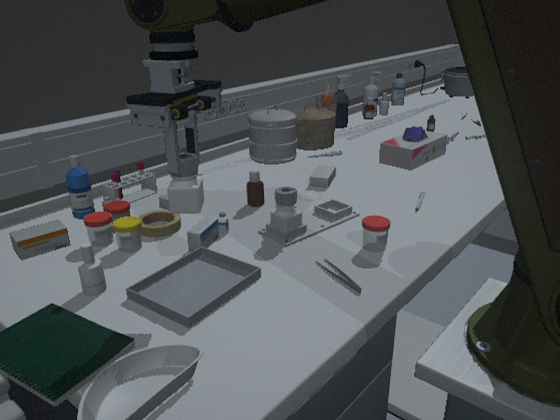

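The bottle is over the tray. I'll lower it, slowing down near the floor.

servo_tool:
  motion: [8,0,0,0,24,0,0,0,46,0,0,0,70,0,0,0,94,0,0,0,116,0,0,0,134,0,0,0,146,0,0,0,152,0,0,0,156,0,0,0,158,0,0,0,160,0,0,0,161,0,0,0,162,0,0,0,162,0,0,0]

```text
time_s: 13.9
ee_pos: [0.5649, 0.2333, 0.0737]
eef_rot: [-1.877, 1.571, -3.141]
force: [0.2, -0.4, -0.4]
grip_width: 0.0476
```

servo_tool:
  motion: [0.5,0,0,0,1,0,0,0,1,0,0,0]

```text
time_s: 14.28
ee_pos: [0.565, 0.2333, 0.0729]
eef_rot: [1.529, 1.571, 0.265]
force: [-0.6, 0.1, -0.2]
grip_width: 0.0473
```

The measured weight has gone, so the bottle is on the floor. I'll release it, retreat and check.

servo_tool:
  motion: [0,0,0,0,0,0,0,0,0,0,0,0,0,0,0,0,0,0,0,0,0,0,0,0,0,0,0,0]
  gripper: 1

```text
time_s: 15.15
ee_pos: [0.5649, 0.2333, 0.0727]
eef_rot: [-0.907, 1.571, -2.171]
force: [0.8, 0.4, -0.4]
grip_width: 0.0944
```

servo_tool:
  motion: [-5,0,0,0,-15,0,0,0,-30,0,0,0,-50,0,0,0,-75,0,0,0,-100,0,0,0,-115,0,0,0,-120,0,0,0,-120,0,0,0]

```text
time_s: 16.27
ee_pos: [0.5648, 0.2333, 0.1924]
eef_rot: [-1.599, 1.57, -2.863]
force: [-0.1, -0.1, 0.6]
grip_width: 0.0943
```

```bash
python3 - <<'E'
from h import *
from scipy.spatial.transform import Rotation as R
c=cam('scene');im=c['color'][120:330,80:360,::-1];cv2.imwrite('pics/s7.png',cv2.resize(im,None,fx=2.8,fy=2.8))
c=cam('wrist','w7.png')
P=cloud(c).reshape(-1,3);s=P[(np.hypot(P[:,0]-.565,P[:,1]-.233)<.024)]
print('top z percentiles',np.percentile(s[:,2],[50,70,90]))
o=ctrl.get_obs();M=R.from_euler('xyz',o['eef_rot']).as_matrix();print(o['qpos'].round(3),o['ee_pos'].round(4),M.round(3))
# target: bottle left, jaw angle
print('shift',(M.T@(np.array([.5785,-.0548,o['ee_pos'][2]])-o['ee_pos'])*1000).round(1))
E
```

```text
top z percentiles [0.09818068 0.09877039 0.30527821]
[ 0.332  0.448  1.352 -0.     1.344  1.595] [0.5647 0.2332 0.1919] [[-0.001  0.953  0.302]
 [-0.     0.302 -0.953]
 [-1.    -0.001  0.   ]]
shift [ 1.000e-01 -7.390e+01  2.787e+02]
```

View pics/s7.png

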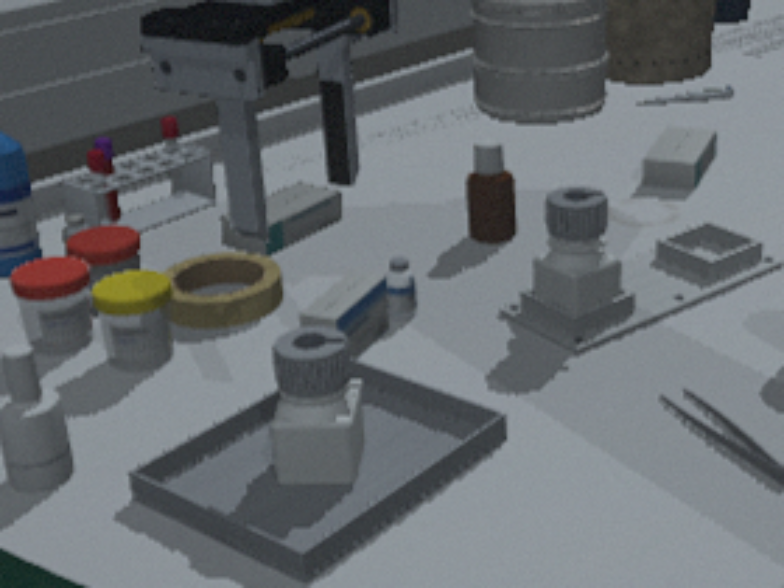

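View pics/w7.png

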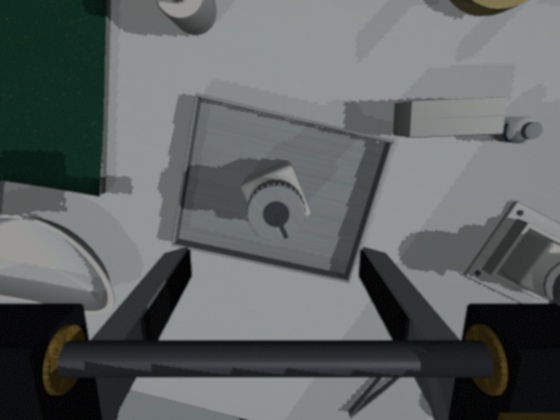

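The tray bottle stands upright with its gauge flush. The top reads 98–99 mm, where 99 is expected, and the rib points at the tab. Now I'll move to the other bottle.

servo_tool:
  motion: [0,-6,22,-3,0,-14,54,-7,0,-23,87,-11,0,-33,124,-15,0,-43,162,-19,0,-52,196,-23,0,-60,226,-27,0,-67,252,-30,5,-72,270,-32,15,-74,279,-32,26,-74,279,-32,26,-74,279,-32,26,-74,279,-32]

```text
time_s: 18.0
ee_pos: [0.5788, -0.0544, 0.1669]
eef_rot: [1.046, 1.571, 0.341]
force: [0.4, 0.5, 0.9]
grip_width: 0.094
```

```bash
python3 - <<'E'
from h import *
from scipy.spatial.transform import Rotation as R
c=cam('wrist','w8.png');P=cloud(c)
o=ctrl.get_obs();print(o['time_s'],o['qpos'].round(3),o['ee_pos'].round(4))
M=R.from_euler('xyz',o['eef_rot']).as_matrix()
s=P.reshape(-1,3);ct=np.array([.5783,-.0544])
s=s[(np.hypot(*(s[:,:2]-ct).T)<.04)&(s[:,2]>.095)&(s[:,2]<.125)]
m=(s.min(0)+s.max(0))/2
print(len(s),np.median(s[:,2]),m, s.max(0)-s.min(0))
t=np.r_[(m[:2]+ct)/2,.084];print('shift',(M.T@(t-o['ee_pos'])*1000).round(1))
E
```

```text
18.05 [-0.157  0.402  1.475  0.     1.264  0.548] [ 0.5789 -0.0545  0.1671]
3488 0.10778026531759671 [ 0.58054216 -0.05787594  0.1026718 ] [0.04970891 0.04986899 0.01533423]
shift [83.1 -0.9  1.4]
```

View pics/w8.png

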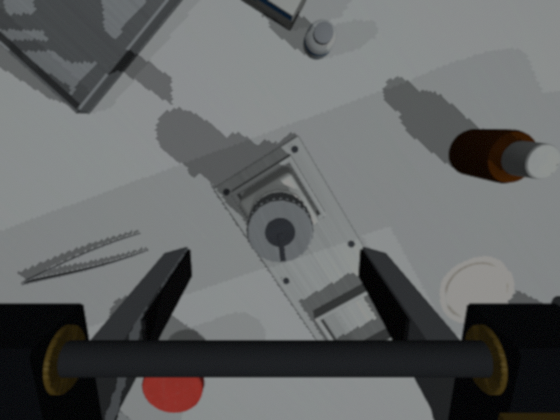

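The gauge is at (281,225), centred the same as on the first bottle. I'll descend, grip and turn.

servo_tool:
  motion: [15,-1,1,0,35,-1,1,0,55,-1,1,0,72,-1,1,0,83,-1,1,0,83,-1,1,0,83,-1,1,0]

```text
time_s: 18.92
ee_pos: [0.5792, -0.0565, 0.0844]
eef_rot: [0.553, 1.57, -0.153]
force: [0.7, 0.1, 0.5]
grip_width: 0.0939
```

servo_tool:
  motion: [0,0,0,0,0,0,0,0,0,0,0,0,0,0,0,0,0,0,0,0,0,0,0,0,0,0,0,0,0,0,0,0]
  gripper: 0
  force: 15

```text
time_s: 19.92
ee_pos: [0.5789, -0.0564, 0.0838]
eef_rot: [0.365, 1.571, -0.34]
force: [0.2, -1.0, 0.5]
grip_width: 0.0479
```

servo_tool:
  motion: [0.4,0,0,4,0.9,0,0,8,1.3,0,0,12,1.7,0,0,16,2.2,0,0,20,2.6,0,0,24,3.0,0,0,28,3.0,0,0,28,3.0,0,0,28]

```text
time_s: 21.05
ee_pos: [0.5791, -0.0566, 0.0811]
eef_rot: [0.804, 1.57, -0.388]
force: [1.7, -3.6, 2.3]
grip_width: 0.0478
```

servo_tool:
  motion: [0.4,0,0,4,0.7,0,0,8,0.7,0,0,12,0.7,0,0,16,0.7,0,0,20,0.7,0,0,20]

```text
time_s: 21.8
ee_pos: [0.5785, -0.0566, 0.0801]
eef_rot: [-1.305, 1.57, -2.846]
force: [-3.4, -3.3, 5.1]
grip_width: 0.048
```

```bash
python3 -c "
from h import *
cam('wrist','w9.png')
o=ctrl.get_obs();print(o['qpos'].round(3),o['force'].round(2),o['moment'].round(3),o['tau'].round(3))"
```

```text
[-0.16   0.498  1.554 -0.     1.091  1.38 ] [-3.66 -2.63  5.64] [-0.685  0.625  0.177] [  1.947 -57.698 -31.028   1.105  -0.792   0.395]
```

View pics/w9.png

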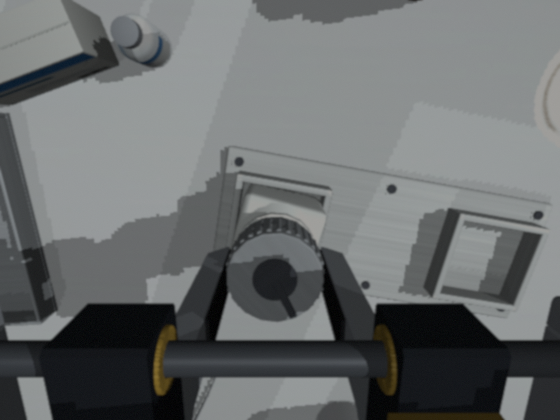

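The rib has slipped in the fingers to (290,308) and the moment has risen, after only about 35° of turn. That is the jam. I'll release, retreat clear and check.

servo_tool:
  motion: [0,0,0,0,0,0,0,0,0,0,0,0,0,0,0,0,0,0,0,0,0,0,0,0,0,0,0,0]
  gripper: 1

```text
time_s: 22.72
ee_pos: [0.5789, -0.0564, 0.08]
eef_rot: [2.186, 1.571, 0.643]
force: [0.2, 0.2, -0.0]
grip_width: 0.0935
```

servo_tool:
  motion: [-5,0,0,0,-15,0,0,0,-30,0,0,0,-50,0,0,0,-75,0,0,0,-100,0,0,0,-125,0,0,0,-140,0,0,0,-140,0,0,0]

```text
time_s: 23.85
ee_pos: [0.5791, -0.0564, 0.2212]
eef_rot: [1.395, 1.569, -0.148]
force: [0.2, -0.2, -0.1]
grip_width: 0.0941
```

```bash
python3 - <<'E'
from h import *
c=cam('scene');im=c['color'][120:330,80:360,::-1];cv2.imwrite('pics/s10.png',cv2.resize(im,None,fx=2.8,fy=2.8))
c=cam('wrist','w10.png');P=cloud(c).reshape(-1,3);g=cv2.cvtColor(c['color'],cv2.COLOR_RGB2GRAY).reshape(-1)
s=P[(np.hypot(P[:,0]-.5795,P[:,1]+.056)<.04)&(P[:,2]>.085)&(P[:,2]<.12)];m=(s.min(0)+s.max(0))/2;print(m,np.median(s[:,2]))
k=(P[:,2]>.095)&(P[:,2]<.115);d=P[:,:2]-m[:2];r=np.hypot(*d.T);k&=(r>.014)&(r<.021)
gg=g[k];dd=d[k];j=gg<np.median(gg)-15;v=dd[j].mean(0);print(j.sum(),'rib',np.degrees(np.arctan2(v[1],v[0])),'grey',np.median(gg),gg.min())
E
```

```text
[ 0.58086164 -0.05757142  0.09668615] 0.10523647789524268
42 rib -151.8943043935533 grey 100.0 42
```

View pics/s10.png

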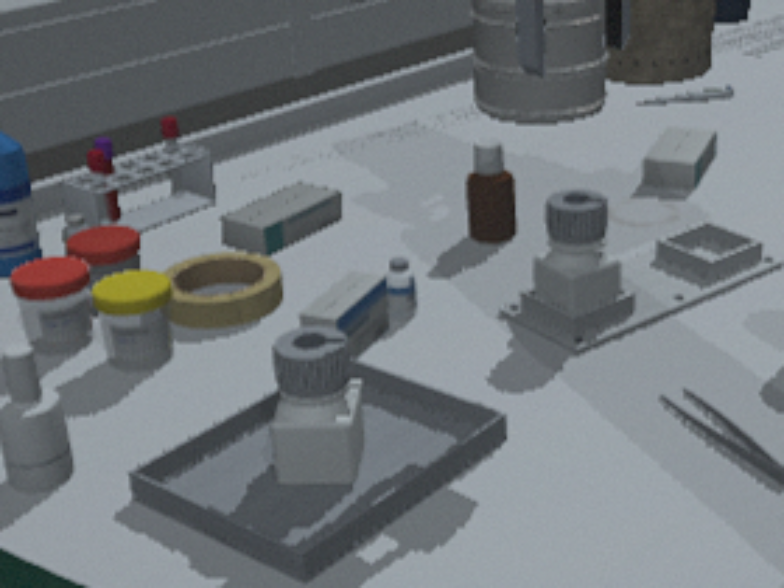

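View pics/w10.png

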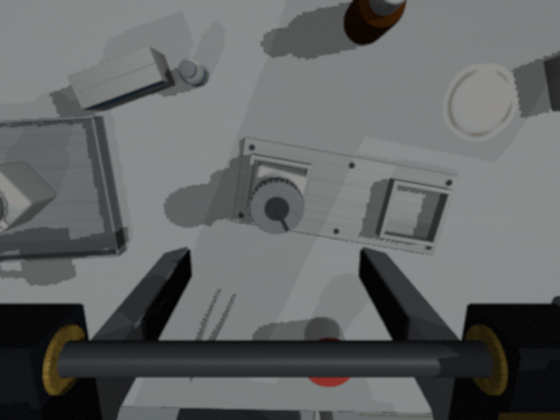

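The rib has gone about 33–36° (roughly 0.6 rad), but the height drop reads 2.6 mm where 3.7 mm is expected. To make sure it is on its stop, I'll regrip and turn a little further.

servo_tool:
  motion: [20,0,0,0,45,0,0,0,75,0,0,0,105,0,0,0,128,0,0,0,140,0,0,0,140,0,0,0,140,0,0,0]

```text
time_s: 24.95
ee_pos: [0.5793, -0.0565, 0.0809]
eef_rot: [1.403, 1.57, -0.14]
force: [-0.0, 0.0, 1.0]
grip_width: 0.0945
```

servo_tool:
  motion: [0,0,0,0,0,0,0,0,0,0,0,0,0,0,0,0,0,0,0,0,0,0,0,0,0,0,0,0,0,0,0,0]
  gripper: 0
  force: 20

```text
time_s: 25.95
ee_pos: [0.5789, -0.0565, 0.0801]
eef_rot: [0.804, 1.571, -0.739]
force: [-0.3, -1.5, -0.2]
grip_width: 0.0477
```

servo_tool:
  motion: [0,0,0,5,0,0,0,10,0,0,0,15,0,0,0,20,0,0,0,25,0,0,0,25,0,0,0,25]

```text
time_s: 26.82
ee_pos: [0.5784, -0.0562, 0.0801]
eef_rot: [-1.398, 1.57, 2.908]
force: [-4.6, 1.0, 4.4]
grip_width: 0.0478
```

```bash
python3 -c "
from h import *
cam('wrist','w11.png')
o=ctrl.get_obs();print(o['qpos'].round(3),o['force'].round(2),o['moment'].round(3))"
```

```text
[-0.16   0.498  1.554  0.     1.091  1.817] [-5.15  1.03  4.92] [0.191 1.043 0.29 ]
```

View pics/w11.png

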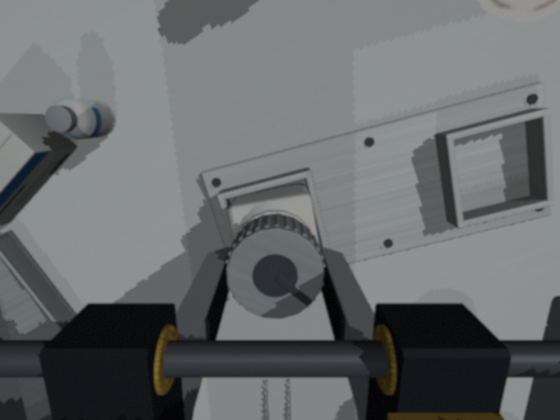

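The rib slipped further in the fingers, to (308,303), with the moment at 0.29 N m. It is hard on its stop, so I'll release and retreat.

servo_tool:
  motion: [0,0,0,0,0,0,0,0,0,0,0,0,0,0,0,0,0,0,0,0,0,0,0,0,0,0,0,0]
  gripper: 1

```text
time_s: 27.75
ee_pos: [0.5789, -0.0564, 0.0801]
eef_rot: [1.863, 1.571, -0.116]
force: [-0.2, -0.7, -0.0]
grip_width: 0.0941
```

servo_tool:
  motion: [-5,0,0,0,-15,0,0,0,-30,0,0,0,-50,0,0,0,-75,0,0,0,-100,0,0,0,-125,0,0,0,-140,0,0,0,-140,0,0,0,-140,0,0,0]

```text
time_s: 29.0
ee_pos: [0.5785, -0.0564, 0.2191]
eef_rot: [-1.307, 1.569, 2.996]
force: [-0.2, 0.2, -0.3]
grip_width: 0.0943
```

```bash
python3 - <<'E'
from h import *
c=cam('scene');im=c['color'][120:330,80:360,::-1];cv2.imwrite('pics/s12.png',cv2.resize(im,None,fx=2.8,fy=2.8))
c=cam('wrist','w12.png');P=cloud(c).reshape(-1,3);g=cv2.cvtColor(c['color'],cv2.COLOR_RGB2GRAY).reshape(-1)
s=P[(np.hypot(P[:,0]-.5795,P[:,1]+.056)<.04)&(P[:,2]>.085)&(P[:,2]<.12)];m=(s.min(0)+s.max(0))/2;print(m,np.median(s[:,2]))
k=(P[:,2]>.095)&(P[:,2]<.115);d=P[:,:2]-m[:2];r=np.hypot(*d.T);k&=(r>.014)&(r<.021)
gg=g[k];dd=d[k];j=gg<np.median(gg)-15;v=dd[j].mean(0);print(j.sum(),'rib',np.degrees(np.arctan2(v[1],v[0])))
print(ctrl.get_obs()['force'].round(2))
E
```

```text
[ 0.58079836 -0.05777746  0.09678546] 0.10523368711839116
42 rib -152.42207529352888
[ 0.18 -0.46  0.2 ]
```

View pics/s12.png

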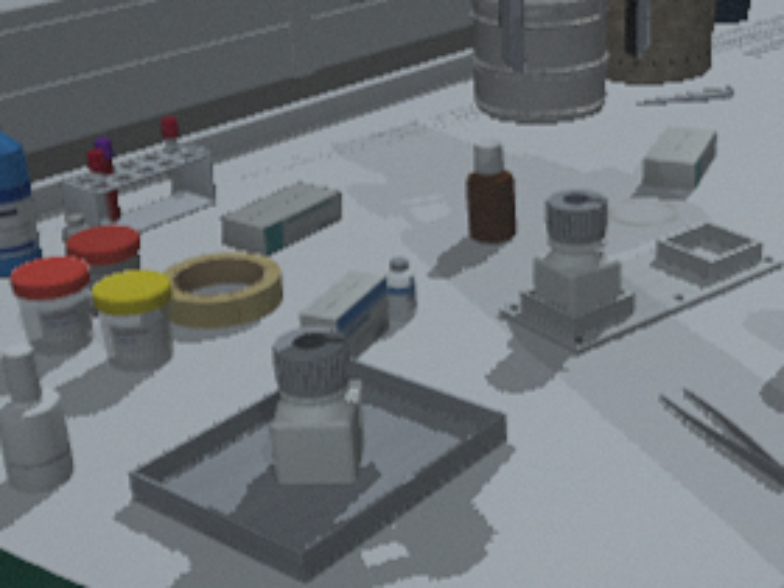

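The jammed gauge's reading is unchanged. The tray bottle looks very slightly different from the previous picture, so I'll check that it is at rest before handing in.

servo_tool:
  motion: [0,0,0,0,0,0,0,0,0,0,0,0,0,0,0,0,0,0,0,0,0,0,0,0,0,0,0,0,0,0,0,0,0,0,0,0,0,0,0,0,0,0,0,0,0,0,0,0]

```text
time_s: 30.6
ee_pos: [0.5789, -0.0564, 0.2201]
eef_rot: [1.798, 1.571, -0.181]
force: [0.3, 0.1, -0.5]
grip_width: 0.0939
```

```bash
python3 - <<'E'
from h import *
c=cam('scene');im=cv2.resize(c['color'][120:330,80:360,::-1],None,fx=2.8,fy=2.8);cv2.imwrite('pics/s13.png',im)
a=[cv2.imread(f'pics/{n}.png')[310:500,250:390] for n in ['s7','s10','s12','s13']]
cv2.imwrite('pics/cmp.png',np.hstack(a))
t=cam('top');P=cloud(t).reshape(-1,3)
for ct in [(.565,.233),(.579,-.056)]:
    s=P[(np.hypot(P[:,0]-ct[0],P[:,1]-ct[1])<.045)&(P[:,2]>.085)&(P[:,2]<.12)]
    if len(s): print(len(s),(s.min(0)+s.max(0))/2,np.median(s[:,2]))
E
```

```text
438 [0.5648791  0.23583544 0.09606079] 0.10048211253966763
```

View pics/cmp.png

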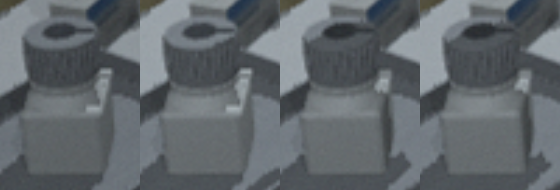

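The four frames show the same bottle pose, and only the arm's shadow changed. I'll hand in.

```bash
python3 -c "
from h import *
print(ctrl.hand_in())"
```

```text
the job is handed in; nothing more can be done
None
```

I turned both gauges, put the good bottle in the tray and left the bad one in its nest. The job was handed in at about 31 s, and no verdict was reported.

- **Bottle that was in the right-hand nest (robot's view):** its gauge turned freely through about 70° or more and then stopped, with its rib pointing at the tab. The bottle now stands upright in the tray within about 3 mm of its centre. The gauge top read 98–100 mm above the worktop, where 99 mm is expected. Four pictures over time showed it at rest.
- **Bottle in the left-hand nest:** its gauge stopped after about 33–36° (roughly 0.6 rad). I regripped it and turned 25° further; it only slipped in the fingers and the rib stayed put, at −152° in both readings. This bottle still stands upright in its nest, and the open gripper was about 14 cm above its grasp height at the end.

**One check disagreed:** the jammed gauge's height dropped 2.6 mm by depth, where about 3.7 mm is expected. I went by the rib angle and the second turn instead.

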